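# Lock the spice caddy's swing bar with its pin

## Robot

A 7-joint arm with a two-finger parallel gripper is mounted at the origin on the work surface. World frame = base frame: x ahead of the robot, y to its left, z up, the work surface at z = 0. Lengths are in m, angles in rad, forces in N, time in s.
With the tool pointing down it reaches from about 0.4 to 0.85 m from the base axis. Payload 4.5 kg.
Tool frame: the origin (TCP) lies midway between the tips of the shut fingers; the grasp point (between the pads) lies 19 mm behind it; z points along the fingers, y is the line along which they close (so a half turn about z gives the same grasp; the last joint's range is limited). The gripper opens to 85 mm and grips with 20 to 120 N. Pads are 22 mm wide; open, the fingers measure 114 mm over their backs; the gripper's body (76 mm by 85 mm) begins 54 mm behind the grasp point. The pads swing forward as they close: fully open they stand 13 mm farther back than shut.
Start: joints at [0.034, 0.689, -0.195, 1.565, 0.157, 0.902, -0.215], TCP at [0.625, 0, 0.231] pointing down, gripper open.
Joint ranges: [-3.01, 3.01], [-0.46, 2.08], [-1.47, 1.51], [0.13, 2.56], [-1, 4.14], [0.04, 2.09], [-2.66, 2.66]. Speed limits (rad/s): [2.57, 2.57, 3.14, 3.14, 3.14, 3.14, 3.14].

## Interface

Orientations are given as a unit quaternion [x, y, z, w].
In Python, from station import telemetry, cams, hand_in gives the robot as it stands.
- The arm moves only by the tool apply_moves, never from a script. Its argument "commands" is a list of rows, each a list of 3 entries, a list of its own where there are three numbers: the shift along the tool's x, y, z in mm, then the turn, a rotation vector about the tool's x, y, z in degrees, then the gripper command: -1 is fully open, 1 is shut, values between are in proportion. In form: [[[tx, ty, tz], [wx, wy, wz], fingers], ...]. A call has 1 to 10 rows; each row shifts and turns the commanded pose from where the row before left it, along the tool's axes as they then stand; what a row does not reach is not made up. A row lasts 1/12 s, in which the tool goes at most 41.7 mm and 7.16 degrees, less where a joint would pass 70% of its speed; a pose out of reach is approached as far as the arm can. A call with a gripper value outside its range is refused whole. The fingers move at their own pace and stop on an object; "newtons" is the grip in N (left out, the last holds). Time passes only in rows, so rows that do not move let the fingers close. It gives the time, the measured TCP pose, the force, the opening and the grip force at its end, in the units of the state.
- telemetry.read_state(): the state, without advancing time (a new reading comes with each control period).
- cams.get_image(name): name is "scene" or "side" or "wrist"; returns the picture (480x640x3 uint8, blue, green, red); there is no depth.
- cams.get_calibration(name): a dict with "camera_matrix" (3x3 intrinsics, pixels), "R" (3x3) and "t" (3): a world point X has camera coordinates R X + t. Camera axes: x right, y down, z forward; pixel columns grow to the right and rows downward; lengths in m; the calibration is good to about 2 mm. A picture is of the moment at which its call begins: read the wrist's pose just before it. get_calibration takes no time and is no camera call; for the wrist camera it gives the pose at the moment of the call.
- hand_in(): hands the job in; it is judged then, once.
The state is a dict: "time": time; "qpos": joint angles; "joint_vel": joint speeds; "tau": joint torques, N m; "eef_pos": TCP position; "tool_rot": TCP orientation; "contact_force": force on the tool from outside, world axes, zero at the start; "torque": the same for the moment, N m; "opening": finger opening in m; "gripper_force": force on a finger pad.
Only numpy, scipy, OpenCV 4.12 (cv2) and the standard library are available. Lean on these libraries where they do the work, as an engineer would, in place of code of your own. Each camera call takes 0.05 s, during which the arm holds its last target. There are 200 camera calls.

## Task

Swing the spice caddy's retaining bar shut against its stop, then take the red-handled locking pin from its wooden stand and thread it down through the bracket's upper ear, the eye of the bar and the lower ear, until its collar sits flush on the bracket. Work gently, feeling for the holes and never forcing the pin or bar, let go of the pin, and leave the jars and the mug undisturbed.

Things in the scene. Friction and masses are not known exactly. Their poses are not given: they have to be found in the camera images.
- board: Spice caddy: fixed pale wooden board 160 (its x) x 300 (its y) x 15 mm, 45 mm high rail on its +x edge, three jars before the rail. Origin: centre of underside. On it, in slotted screw holes, stands an aluminium assembly (foot strip, lock bracket, pivot post, bar), shifted as one up to 8 mm along board x and along board y from nominal; the shift varies, is in no reading: feel or look for it
- lock_mark (a point): NOMINAL centre of the upper hole's mouth, on the upper ear's top face 98 mm above the table, at board x -30, y -105 mm; axes as the board. The true mouth is up to 8 mm off along board x and y each, same height. Lock bracket: two level 44 x 44 x 12 mm ears, upper at heights 86 to 98, lower at 30 to 42 mm, a wall joining them on the -y side, an aligned vertical 15 mm hole in the middle of each
- catch_mark (a point): NOMINAL point on the hole axis 50 mm above the table, between the lower ear and the bar's eye; axes as the board. Here a sprung brass ball (3 to 6 N) in the bracket's wall presses the pin from the -y side: over the last 30 mm the pin must be pushed down with some 3 to 8 N, and it stays where it is left. The bracket itself does not give way
- pivot_mark (a point): NOMINAL place of the bar's vertical pivot, at board x -30, y +95 mm, 64 mm above the table (mid-height of the bar); axes as the board; shifted like the rest of the assembly. Bar: steel, 14 mm wide, heights 58 to 70 mm; its 32 mm square eye with a 16 mm hole is centred 200 mm from the pivot. A black upright knob, 16 mm across, heights 70 to 115 mm, stands on it 130 mm from the pivot
- bar (a joint): Angle of the retaining bar (rad): 0 = shut against its stop, eye in line with the ears' holes; grows as it swings out to the board's -x side: at angle a it points from the pivot along (-sin a, -cos a) in board axes. Push its black knob towards board +x to shut it; it moves with about 1 N there and stays where it is left
- pin_grip (a point): Centre of the pin's red 20 x 20 mm, 46 mm tall square handle, to be grasped from above; z up along the pin, x and y square to the handle's faces. Pin 132 mm long, about 0.12 kg. Under the handle is a steel collar 28 mm across, 6 mm thick, its underside 29 mm below this point. It hangs upright by its collar in its stand at first. Fully home, this point is 127 mm above the table
- pin_tip (a point): Centre of the pin's lower end, 109 mm below pin_grip; z up along the pin. The shaft below the collar is 80 mm long, 12 mm in diameter, narrowing over its last 8 mm to 9 mm at the flat tip. Fully home, the tip is 18 mm above the table
- stand: Pin stand: fixed wooden block 70 x 70 mm, 85 mm high, with an 18 mm vertical through hole in its middle that holds the pin. Origin: centre of its underside; x and y square to its sides
- jar_a: Spice jar standing loose on the caddy, 44 mm diameter, 75 mm tall, terracotta with a green lid, the one nearest the lock; origin at the centre of its underside. Not to be disturbed
- jar_b: Amber spice jar with black lid, same size, standing loose in the middle of the caddy; origin at the centre of its underside. Not to be disturbed
- jar_c: Yellow spice jar with red lid, same size, standing loose at the pivot end of the caddy; origin at the centre of its underside. Not to be disturbed
- mug: Blue mug, 80 mm across, 90 mm tall, handle on its +y side; origin at the centre of its underside. It and the pin stand are on opposite sides of the caddy, either way round. Not to be disturbed
Not all that is in view belongs to the job. Of the things that look like the part that bears pin_grip, the largest one is meant.

How it is judged:
On the way, in this order (a step that is already met when the one before it is completed fails the run):
1. the retaining bar is shut against its stop (value of joint bar below 0.03 rad), for 0.2 s.
2. the pin has entered the upper ear's hole (horizontal distance between pin_tip and lock_mark below 0.016 m and z of pin_tip in the frame of lock_mark below -0.012 m and angle between pin_tip's own z axis and vertical below 0.15 rad), for 0.1 s.
At the end, for the whole second after the job is handed in: The bar is shut (within 0.03 rad of its stop) and the pin stands upright (within 0.07 rad) through upper ear, bar eye and lower ear, its collar down on the bracket (handle centre 124 to 129.5 mm above the table, handle and tip within 16 mm of the nominal hole axis), released and at rest (z of pin_grip in the frame of board between 0.124 and 0.1295 m and horizontal distance between each of pin_grip, pin_tip and lock_mark below 0.016 m and angle between pin_grip's own z axis and vertical below 0.07 rad and value of joint bar below 0.03 rad); the robot touches nothing.
It fails at once if the pin presses on the caddy, bracket or bar with more than 40 N (contact force between pin and board above 40 N).
It fails at once if the gripper or arm presses on the caddy, bracket or bar with more than 40 N (contact force between any of the fingers, the arm and board above 40 N).
It fails at once if a jar or the mug is moved by more than 25 mm or tipped (distance of any of jar_a, jar_b, jar_c, mug from where it was at the start of the episode above 0.025 m or angle between any of jar_a, jar_b, jar_c, mug's own z axis and vertical above 0.4 rad).
It also fails if it takes over 72 s, if anything falls off the work surface, if the arm or the gripper's body presses on something with over 40 N, if the wrist force passes 120 N, or if a joint passes its speed limit or range.

## Working session

There is one attempt and no reset: what is moved stays moved. The work goes in short steps, Python scripts to look and compute and a tool call to move; the robot and the scene stay as the last step left them, time stands still between calls to the robot, and variables do not carry over. Pictures are saved under pics/ and viewed, at most 10 in all, crops included, and the job is handed in when it is done.

Besides the shell and the picture viewer there is one more tool, called after "Call:" as name([rows], argument=value, ...), one row to a line, values as JSON. apply_moves: Moves the arm, as the interface text tells. Its arguments: {"type":"object","properties":{"commands":{"type":"array","items":{"type":"array"}},"newtons":{"type":"number"}},"required":["commands"]}

```bash
mkdir -p pics
python3 - <<'E'
from station import telemetry,cams
import cv2,numpy as np
s=telemetry.read_state();print({k:np.round(v,3).tolist() for k,v in s.items()})
for n in("scene","side"):
    im=cams.get_image(n);cv2.imwrite(f"pics/{n}0.png",im);c=cams.get_calibration(n);print(n,c)
E
```

```text
{'time': 0.0, 'qpos': [0.034, 0.69, -0.194, 1.566, 0.157, 0.902, -0.215], 'joint_vel': [-0.0, 0.001, 0.001, 0.001, -0.002, 0.001, 0.0], 'tau': [0.001, -53.963, -1.267, -15.855, 0.009, 0.009, 0.0], 'eef_pos': [0.624, -0.0, 0.23], 'tool_rot': [0.707, 0.707, -0.001, -0.001], 'contact_force': [0.158, 0.676, 0.92], 'torque': [0.004, -0.004, -0.006], 'gripper_force': 0.0, 'opening': 0.085}
scene {'camera_matrix': array([[462.55599589,   0.        , 316.38155805],
       [  0.        , 462.55599589, 243.75996736],
       [  0.        ,   0.        ,   1.        ]]), 'R': array([[ 0.86775057,  0.49694533, -0.00736804],
       [ 0.35689796, -0.63338448, -0.68662067],
       [-0.34587974,  0.59318584, -0.72697852]]), 't': array([-0.4840255 , -0.14416315,  1.23773627])}
side {'camera_matrix': array([[469.97598297,   0.        , 317.31572658],
       [  0.        , 469.97598297, 239.87273847],
       [  0.        ,   0.        ,   1.        ]]), 'R': array([[ 0.84784198, -0.53020834, -0.00656391],
       [-0.33721483, -0.52959546, -0.77834106],
       [ 0.40920671,  0.66212368, -0.62780738]]), 't': array([-0.49381351,  0.24928247,  0.78495399])}
```

View pics/scene0.png

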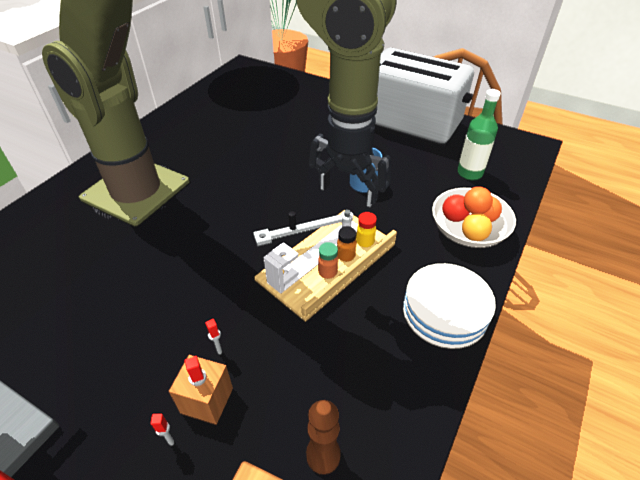

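View pics/side0.png

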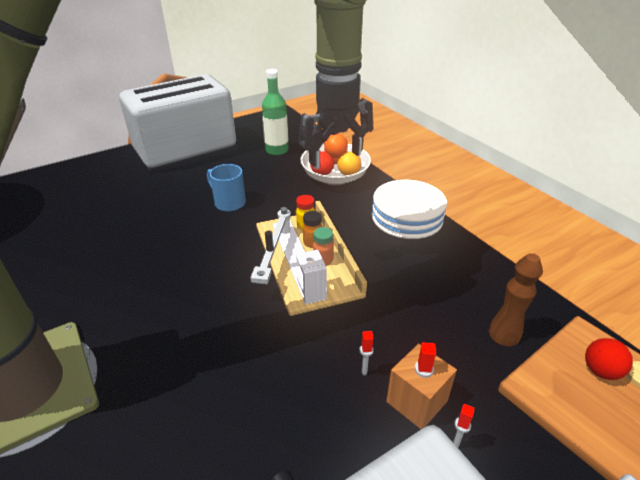

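Three red-handled candidates in scene: (213,328), (195,370), (160,423). The one in the wooden stand, (195,370), looks largest and is the one standing in the stand. I'll confirm this in a crop.

Run:
```python
import cv2,numpy as np
a=cv2.imread("pics/scene0.png");b=cv2.imread("pics/side0.png")
def crop(im,x,y,w,h,W,H):return cv2.resize(im[y:y+h,x:x+w],(W,H),interpolation=cv2.INTER_CUBIC)
cv2.imwrite("pics/pins.png",np.hstack([crop(a,130,310,120,150,400,500),crop(b,350,320,133,130,400,391 ) if 0 else crop(b,355,320,120,150,400,500)]))
cv2.imwrite("pics/cad.png",np.hstack([crop(a,250,190,160,240//2+10,0,0) if 0 else crop(a,250,200,150,120,400,320)*1,crop(b,245,190,125,125,400,400)[:320]*1]) if 0 else np.vstack([crop(a,250,200,160,120,800,600)]))
cv2.imwrite("pics/cad2.png",crop(b,240,190,160,120,800,600))
```

```text
(no output)
```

View pics/pins.png

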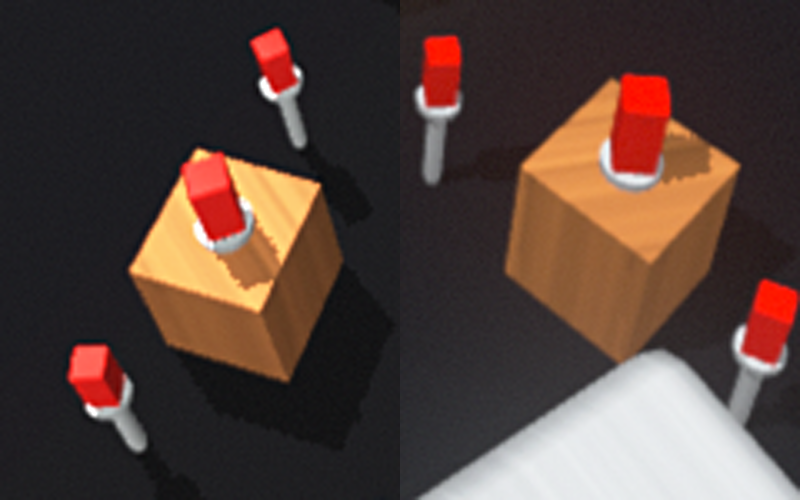

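View pics/cad.png

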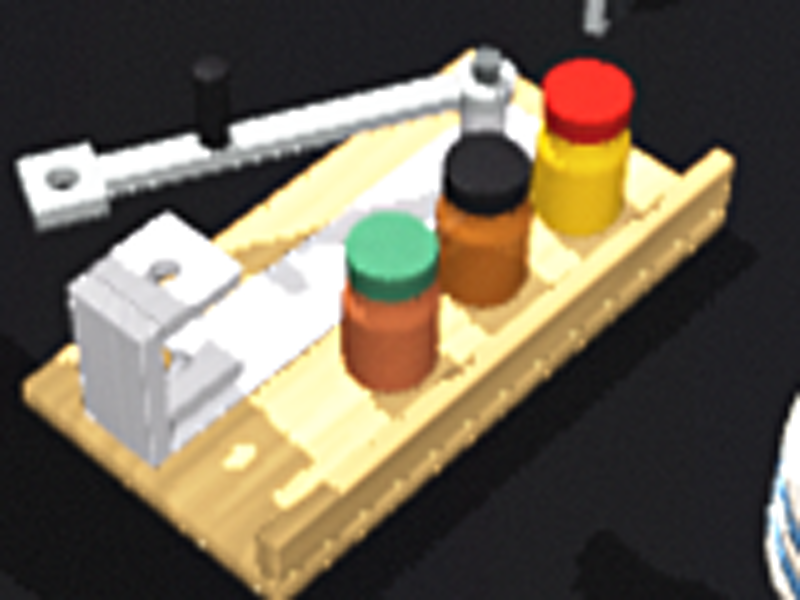

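View pics/cad2.png

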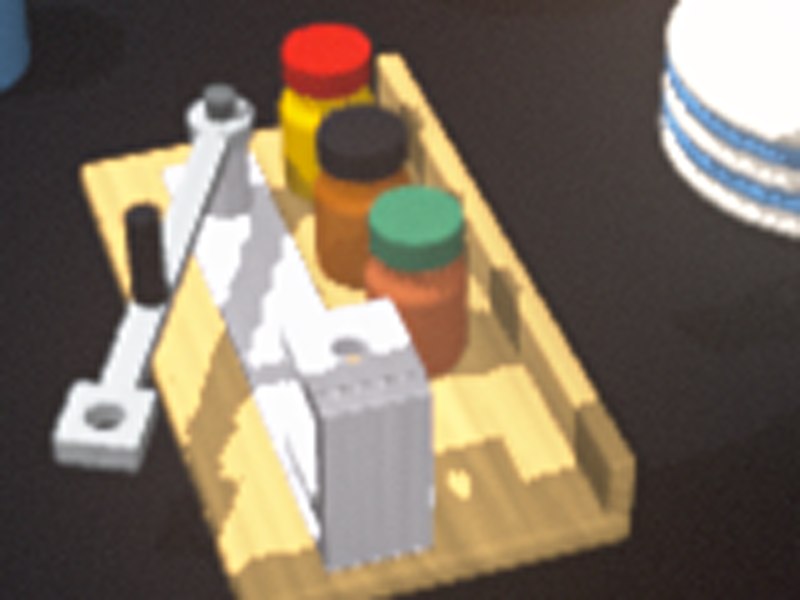

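The stand pin is clearly bigger than the two lying/standing decoys, so it is the target. The caddy crops show the upper ear hole at scene crop (163,269) and side crop (350,347), the bar swung out, and the knob top at (210,68) and (143,213).

```bash
cat > h.py <<'E'
from station import cams
import cv2,numpy as np
C={n:cams.get_calibration(n) for n in("scene","side")}
def P(n):c=C[n];return c["camera_matrix"]@np.c_[c["R"],c["t"]]
def tri(a,b):
    X=cv2.triangulatePoints(P("scene"),P("side"),np.float64(a).reshape(2,1),np.float64(b).reshape(2,1)).ravel();return X[:3]/X[3]
def atz(n,p,z):
    M=P(n);H=np.c_[M[:,:2],M[:,2]*z+M[:,3]];v=np.linalg.solve(H,[p[0],p[1],1]);return v[:2]/v[2]
def un(p,s,o):return (np.array(p)+.5)/s-.5+np.array(o)
E
python3 - <<'E'
from h import *
np.set_printoptions(precision=4,suppress=True)
S=lambda p:un(p,5,(250,200));D=lambda p:un(p,5,(240,190))
for k,a,b,z in [("hole",(163,269),(350,347),.098),("knobtop",(210,68),(143,213),.115),("eye",(62,179),(104,417),.070),("pivot",(487,58),(220,96),None),("lidA",(391,242),(416,213),.09),("lidC",(588,85),(327,45),.09),("lidB",(487,160),(361,131),.09)]:
    print(k,tri(S(a),D(b)),(atz("scene",S(a),z),atz("side",D(b),z)) if z else "")
S=lambda p:un(p,10/3,(130,310));D=lambda p:un((p[0]-400,p[1]),10/3,(355,320))
for a,b in [((197,150),(740,165)),((322,184),(650,263)),((262,310),(522,163)),((130,270),(613,80))]:
    print("stand",[atz("scene",S(a),.085),atz("side",D(b),.085)])
print("handle",tri(S((207,171)),D((644,83))),atz("scene",S((207,171)),.137),atz("side",D((644,83)),.137))
print("collar",atz("scene",S((222,228)),.091),atz("side",D((632,164)),.091))
for p in [(183,165),(222,153),(232,180),(190,190)]:print("hc",atz("scene",S(p),.137))
S=lambda p:un(p,5,(250,200));D=lambda p:un(p,5,(240,190))
for p in [(25,388),(275,590)]:print("bs",atz("scene",S(p),.015))
for p in [(82,167)]:print("bd",atz("side",D(p),.015))
print("rail",[atz("scene",S(p),.045) for p in [(732,155),(262,545)]],[atz("side",D(p),.045) for p in[(395,55),(632,455)]])
E
```

```text
hole [ 0.5201 -0.0731  0.0986] (array([ 0.5196, -0.0721]), array([ 0.5204, -0.0729]))
knobtop [0.4834 0.0234 0.115 ] (array([0.483 , 0.0243]), array([0.4833, 0.0225]))
eye [ 0.4363 -0.0283  0.0692] (array([ 0.4366, -0.0284]), array([ 0.436 , -0.0295]))
pivot [0.5695 0.1208 0.0813] 
lidA [ 0.5907 -0.0085  0.0911] (array([ 0.5899, -0.0068]), array([ 0.5912, -0.0083]))
lidC [0.6219 0.1153 0.0929] (array([0.6203, 0.1197]), array([0.6237, 0.1173]))
lidB [0.6029 0.055  0.0894] (array([0.6027, 0.0558]), array([0.6021, 0.0527]))
stand [array([ 0.4994, -0.3414]), array([ 0.5843, -0.3947])]
stand [array([ 0.5679, -0.3249]), array([ 0.5157, -0.4103])]
stand [array([ 0.5838, -0.3927]), array([ 0.5016, -0.3412])]
stand [array([ 0.5145, -0.4087]), array([ 0.5681, -0.3275])]
handle [ 0.5422 -0.3664  0.1409] [ 0.5402 -0.3655] [ 0.5448 -0.3639]
collar [ 0.5423 -0.3709] [ 0.5398 -0.371 ]
hc [ 0.5281 -0.3687]
hc [ 0.5402 -0.3545]
hc [ 0.5537 -0.3633]
hc [ 0.5398 -0.3772]
bs [ 0.4599 -0.0999]
bs [ 0.6087 -0.1366]
bd [0.5283 0.1879]
rail [array([0.6802, 0.1546]), array([ 0.6045, -0.1381])] [array([0.6805, 0.1503]), array([ 0.6108, -0.1345])]
```

Call:
apply_moves([
  [[0,0,0],[0,0,7.1],1],
  [[0,0,0],[0,0,7.1],1],
  [[-2,-36.5,0],[0,0,0],1],
  [[-2,-36.5,0],[0,0,0],1],
  [[-2,-36.5,0],[0,0,0],1],
  [[-3,-36.5,0],[0,0,0],1],
  [[-3,-36.5,0],[0,0,0],1],
  [[0,0,0],[0,0,0],1],
  [[0,0,30],[0,0,0],1],
  [[0,0,0],[0,0,0],1],
], newtons=40)

```text
time: 0.93
eef_pos: [0.4428, 0.033, 0.1989]
tool_rot: [0.789, 0.615, -0.002, -0.001]
contact_force: [-0.8, -0.3, -0.8]
opening: 0.0002
gripper_force: 0.0
```

Call:
apply_moves([
  [[0,0,38],[0,0,0],1],
  [[0,0,38],[0,0,0],1],
  [[0,0,38],[0,0,0],1],
  [[0,0,0],[0,0,0],1],
  [[0,8,0],[0,0,0],1],
  [[-1,6,0],[0,0,0],1],
  [[-2,6,0],[0,0,0],1],
  [[-3,6,0],[0,0,0],1],
  [[-2,6,0],[0,0,0],1],
  [[0,0,0],[0,0,0],1],
])

```text
time: 1.77
eef_pos: [0.4769, 0.0163, 0.089]
tool_rot: [0.79, 0.613, 0.002, 0.002]
contact_force: [0.7, -0.2, -0.2]
opening: -0.0
gripper_force: 0.0
```

Call:
apply_moves([
  [[-1,6,0],[0,0,0],1],
  [[-1,6,0],[0,0,0],1],
  [[-1,6,0],[0,0,0],1],
  [[-1,6,0],[0,0,0],1],
  [[-1,6,0],[0,0,0],1],
  [[0,4,0],[0,0,0],1],
  [[0,0,0],[0,0,0],1],
])

```text
time: 2.35
eef_pos: [0.5078, 0.0042, 0.0873]
tool_rot: [0.789, 0.614, 0.001, 0.001]
contact_force: [-0.4, 0.9, -0.6]
opening: 0.0001
gripper_force: 0.0
```

Call:
apply_moves([
  [[0,2,0],[0,0,0],1],
  [[0,2,0],[0,0,0],1],
  [[0,0,0],[0,0,0],1],
])

```text
time: 2.6
eef_pos: [0.5103, 0.0035, 0.0873]
tool_rot: [0.789, 0.614, 0.0, 0.0]
contact_force: [-0.0, -0.2, -0.3]
opening: 0.0003
gripper_force: 0.1
```

Call:
apply_moves([
  [[0,2,0],[0,0,0],1],
  [[0,2,0],[0,0,0],1],
  [[0,0,0],[0,0,0],1],
])

```text
time: 2.85
eef_pos: [0.5141, 0.0023, 0.0873]
tool_rot: [0.789, 0.614, 0.0, 0.0]
contact_force: [-0.8, -0.2, 0.0]
opening: 0.0001
gripper_force: 0.3
```

Run:
```python
from h import *
a=cams.get_image("scene");b=cams.get_image("side")
f=lambda im,x,y:cv2.resize(im[y:y+120,x:x+107],(400,450),interpolation=cv2.INTER_CUBIC)
cv2.imwrite("pics/push.png",np.hstack([f(a,255,190),f(b,245,195)]))
```

```text
(no output)
```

View pics/push.png

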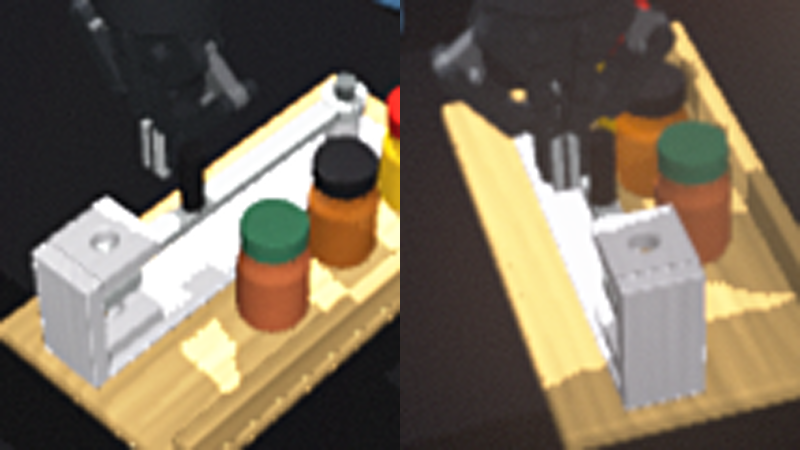

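The bar's eye is now between the ears, with the fingers against the knob at about (190,185) in the left panel. A few mm are left.

Call:
apply_moves([
  [[0,1.5,0],[0,0,0],1],
  [[0,1.5,0],[0,0,0],1],
  [[0,0,0],[0,0,0],1],
])

```text
time: 3.2
eef_pos: [0.5163, 0.0018, 0.0873]
tool_rot: [0.789, 0.614, -0.0, -0.0]
contact_force: [-1.2, 0.2, 0.7]
opening: 0.0004
gripper_force: 1.0
```

Call:
apply_moves([
  [[0,1.5,0],[0,0,0],1],
  [[0,1,0],[0,0,0],1],
  [[0,0,0],[0,0,0],1],
])

```text
time: 3.45
eef_pos: [0.5164, 0.0017, 0.0872]
tool_rot: [0.789, 0.615, -0.002, -0.002]
contact_force: [-6.4, 1.7, 4.7]
opening: 0.0001
gripper_force: 3.4
```

Call:
apply_moves([
  [[0,0,0],[0,0,0],1],
  [[0,0,0],[0,0,0],1],
  [[0,-15,0],[0,0,0],1],
  [[0,-15,0],[0,0,0],1],
  [[0,0,-38],[0,0,0],1],
  [[0,0,-38],[0,0,0],1],
  [[0,0,-38],[0,0,0],-1],
  [[-35,14.5,0],[0,0,0],-1],
  [[-35,14.5,0],[0,0,0],-1],
  [[-35,14.5,0],[0,0,0],-1],
])

```text
time: 4.28
eef_pos: [0.508, -0.1052, 0.2027]
tool_rot: [0.788, 0.615, 0.002, 0.002]
contact_force: [0.0, -0.4, 0.0]
opening: 0.0483
gripper_force: 0.0
```

Call:
apply_moves([
  [[-35,14.5,0],[0,0,0],-1],
  [[-35,14.5,0],[0,0,0],-1],
  [[-35,14.5,0],[0,0,0],-1],
  [[-35,14.5,0],[0,0,0],-1],
  [[-35,14.5,0],[0,0,0],-1],
  [[-35,14.5,0],[0,0,0],-1],
  [[-35,14.5,0],[0,0,0],-1],
  [[0,0,0],[0,0,0],-1],
  [[0,0,0],[0,0,0],-1],
])

```text
time: 5.03
eef_pos: [0.544, -0.3703, 0.2009]
tool_rot: [0.791, 0.612, -0.0, 0.001]
contact_force: [-0.1, 0.5, -1.0]
opening: 0.0853
gripper_force: 0.0
```

Run:
```python
from h import *
from station import telemetry
np.set_printoptions(precision=4,suppress=True)
s=telemetry.read_state();print(s["eef_pos"],s["tool_rot"])
C["wrist"]=cams.get_calibration("wrist");im=cams.get_image("wrist");cv2.imwrite("pics/w1.png",im)
for n in("scene","side"):cv2.imwrite(f"pics/{n}1.png",cams.get_image(n))
h=cv2.cvtColor(im,cv2.COLOR_BGR2HSV);m=((h[...,1]>150)&(h[...,2]>60)&((h[...,0]<8)|(h[...,0]>172))).astype(np.uint8)
n,l,st,c=cv2.connectedComponentsWithStats(m)
for i in range(1,n):
    if st[i,4]>100:print(st[i],c[i],atz("wrist",c[i],.137))
print(C["wrist"])
```

```text
[ 0.544  -0.3703  0.2009] [ 0.7908  0.6121 -0.0004  0.0011]
[ 179   86   44   35 1167] [199.3882 104.7575] [ 0.5128 -0.2849]
[ 283  217   48   61 2013] [307.3587 247.1704] [ 0.5437 -0.3635]
[ 321  332   32   52 1213] [335.9852 357.371 ] [ 0.5429 -0.4275]
{'camera_matrix': array([[423.7902,   0.    , 313.5242],
       [  0.    , 423.7902, 241.7264],
       [  0.    ,   0.    ,   1.    ]]), 'R': array([[ 0.9681, -0.2506,  0.0013],
       [-0.2423, -0.9345,  0.2609],
       [-0.0642, -0.2529, -0.9654]]), 't': array([-0.6207, -0.241 ,  0.2888])}
```

View pics/w1.png

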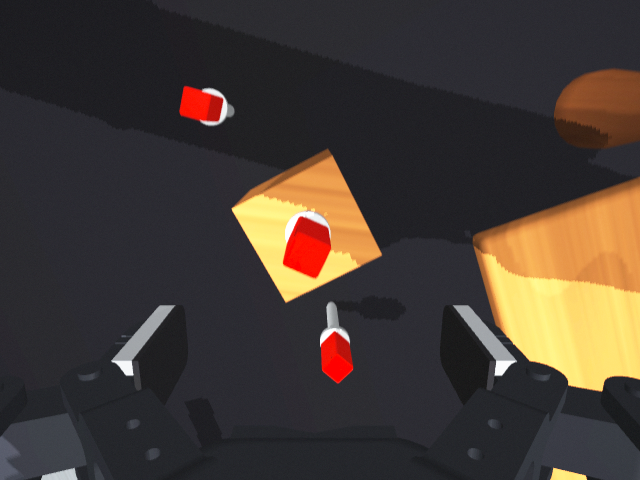

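The wrist view shows the target pin in the stand at (307,245), with the decoys at (200,105) and (336,357). Next I'll get the handle's yaw and check that the fingers clear the decoys.

Run:
```python
from h import *
np.set_printoptions(precision=4,suppress=True,linewidth=150)
im=cv2.imread("pics/w1.png")
for a in [(160,423),(213,328)]:
  for b in [(367,342),(466,417)]:
    X=tri(a,b);print(a,b,X,"reproj",(P("scene")@np.r_[X,1])[:2]/(P("scene")@np.r_[X,1])[2])
h=cv2.cvtColor(im,cv2.COLOR_BGR2HSV)
sub=h[215:282,280:335]
red=((sub[...,1]>150)&((sub[...,0]<8)|(sub[...,0]>172)))
v=sub[...,2][red];print(np.histogram(v,bins=12))
cv2.imwrite("pics/hcrop.png",cv2.resize(im[210:285,265:365],(800,600),interpolation=cv2.INTER_CUBIC))
```

```text
(160, 423) (367, 342) [ 0.5065 -0.3944  0.1192] reproj [165.8879 371.3383]
(160, 423) (466, 417) [ 0.5391 -0.4568  0.0837] reproj [159.6287 423.8129]
(213, 328) (367, 342) [ 0.5017 -0.2787  0.0836] reproj [212.7537 328.7492]
(213, 328) (466, 417) [ 0.542  -0.3974  0.1343] reproj [179.4849 378.4652]
(array([   5,   51,  396,   26,   18,   16,   10,   16,   22,   26,  105, 1322]), array([180.  , 186.25, 192.5 , 198.75, 205.  , 211.25, 217.5 , 223.75, 230.  , 236.25, 242.5 , 248.75, 255.  ]))
```

View pics/hcrop.png

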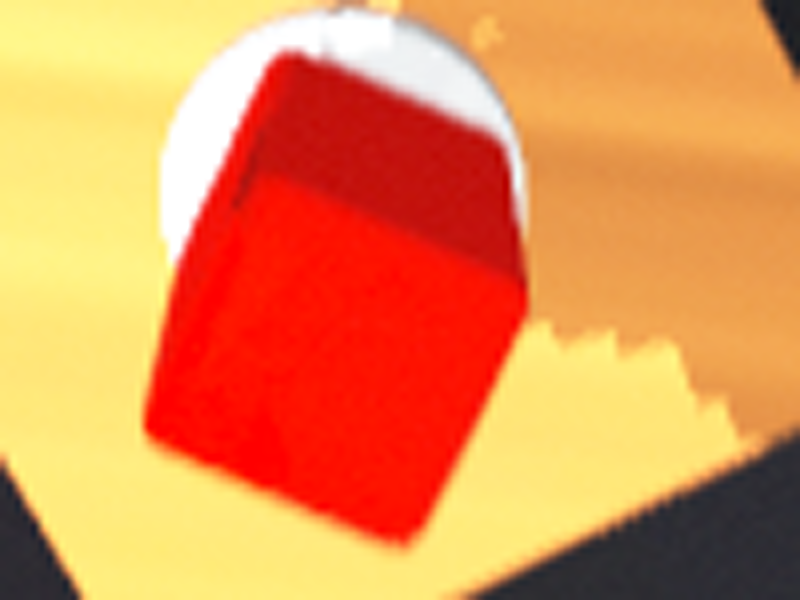

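Run:
```python
from h import *
np.set_printoptions(precision=4,suppress=True)
from station import telemetry
C["wrist"]=cams.get_calibration("wrist")
q=[(255,175),(527,290),(410,545),(150,430)]
W=np.array([atz("wrist",un(p,8,(265,210)),.137) for p in q])
print(W,W.mean(0));d=np.roll(W,-1,0)-W;print(np.linalg.norm(d,axis=1),np.degrees(np.arctan2(d[:,1],d[:,0]))%90)
print("collar",atz("wrist",un((345,185),8,(265,210)),.091))
from scipy.spatial.transform import Rotation as R
s=telemetry.read_state();M=R.from_quat(s["tool_rot"]).as_matrix();print(s["eef_pos"],M)
```

```text
[[ 0.5415 -0.3485]
 [ 0.5563 -0.3599]
 [ 0.545  -0.3746]
 [ 0.5308 -0.3631]] [ 0.5434 -0.3615]
[0.0186 0.0186 0.0183 0.0181] [52.3254 52.5585 50.8348 53.5846]
collar [ 0.5435 -0.3612]
[ 0.5453 -0.3646  0.2013] [[ 0.2432  0.97    0.0005]
 [ 0.97   -0.2432  0.0014]
 [ 0.0015  0.0001 -1.    ]]
```

Call:
apply_moves([
  [[0,0,0],[0,0,7],-0.2],
  [[0,0,0],[0,0,7],-0.2],
  [[0,0,0],[0,0,7],-0.2],
  [[0,0,0],[0,0,2.7],-0.2],
  [[-4,-1,30],[0,0,0],-0.2],
  [[0,0,0],[0,0,0],-0.2],
  [[0,0,0],[0,0,0],-0.2],
])

```text
time: 5.77
eef_pos: [0.5406, -0.3668, 0.1703]
tool_rot: [0.898, 0.44, -0.001, -0.002]
contact_force: [1.4, -0.4, -0.7]
opening: 0.0514
gripper_force: 0.0
```

Call:
apply_moves([
  [[0.5,1,24],[0,0,0],-0.2],
  [[0,0,24],[0,0,0],-0.2],
  [[0,0,16],[0,0,0],-0.2],
  [[0,0,8],[0,0,0],-0.2],
  [[0,0,0],[0,0,0],-0.2],
  [[0,0,0],[0,0,0],0.1],
  [[0,0,0],[0,0,0],0.4],
  [[0,0,0],[0,0,0],0.6],
  [[0,0,0],[0,0,0],0.8],
  [[0,0,0],[0,0,0],1],
], newtons=50)

```text
time: 6.6
eef_pos: [0.5435, -0.3697, 0.1011]
tool_rot: [0.898, 0.439, 0.001, 0.001]
contact_force: [-0.7, 0.9, 7.1]
opening: 0.0193
gripper_force: 49.6
```

Call:
apply_moves([
  [[0,0,0],[0,0,0],1],
  [[0,0,0],[0,0,0],1],
  [[0,0,0],[0,0,0],1],
])

```text
time: 6.85
eef_pos: [0.5435, -0.3697, 0.1011]
tool_rot: [0.898, 0.439, 0.001, 0.001]
contact_force: [-0.9, 0.4, 6.9]
opening: 0.0193
gripper_force: 49.6
```

Call:
apply_moves([
  [[0,0,-6],[0,0,0],1],
  [[0,0,-10],[0,0,0],1],
  [[0,0,-15],[0,0,0],1],
  [[0,0,0],[0,0,0],1],
])

```text
time: 7.18
eef_pos: [0.5434, -0.3698, 0.1333]
tool_rot: [0.898, 0.439, 0.001, 0.001]
contact_force: [-0.2, 0.4, -0.6]
opening: 0.0197
gripper_force: 49.6
```

Call:
apply_moves([
  [[0,0,-20],[0,0,0],1],
  [[0,0,-25],[0,0,0],1],
  [[0,0,-25],[0,0,0],1],
  [[0,0,-25],[0,0,0],1],
  [[0,0,0],[0,0,0],1],
  [[0,0,0],[0,0,0],1],
  [[0,0,0],[0,0,0],1],
])

```text
time: 7.77
eef_pos: [0.5418, -0.3688, 0.2244]
tool_rot: [0.898, 0.439, -0.0, -0.001]
contact_force: [0.6, 0.1, -1.1]
opening: 0.0193
gripper_force: 49.8
```

Run:
```python
from h import *
from station import telemetry
np.set_printoptions(precision=4,suppress=True)
s=telemetry.read_state();print(s["eef_pos"],s["tool_rot"],s["qpos"],s["contact_force"])
a=cams.get_image("scene");b=cams.get_image("side")
cv2.imwrite("pics/scene2.png",a);cv2.imwrite("pics/side2.png",b)
# expected TCP/tip pixels
e=s["eef_pos"]
for n,im in(("scene",a),("side",b)):
    p=P(n)@np.r_[e[0],e[1],e[2]-.07,1];p=(p[:2]/p[2]).astype(int);print(n,p)
    c=im[max(p[1]-60,0):p[1]+60,p[0]-40:p[0]+40];cv2.imwrite(f"pics/c_{n}.png",cv2.resize(c,(400,600),interpolation=cv2.INTER_CUBIC))
cv2.imwrite("pics/held.png",np.hstack([cv2.imread("pics/c_scene.png"),cv2.imread("pics/c_side.png")]))
```

```text
[ 0.5418 -0.3688  0.2244] [ 0.8984  0.4392 -0.0005 -0.0007] [ 0.5741  0.7363 -0.089   1.474   0.0741  0.9362 -0.1974] [ 0.5657  0.0604 -1.0974]
scene [188 357]
side [430 339]
```

View pics/held.png

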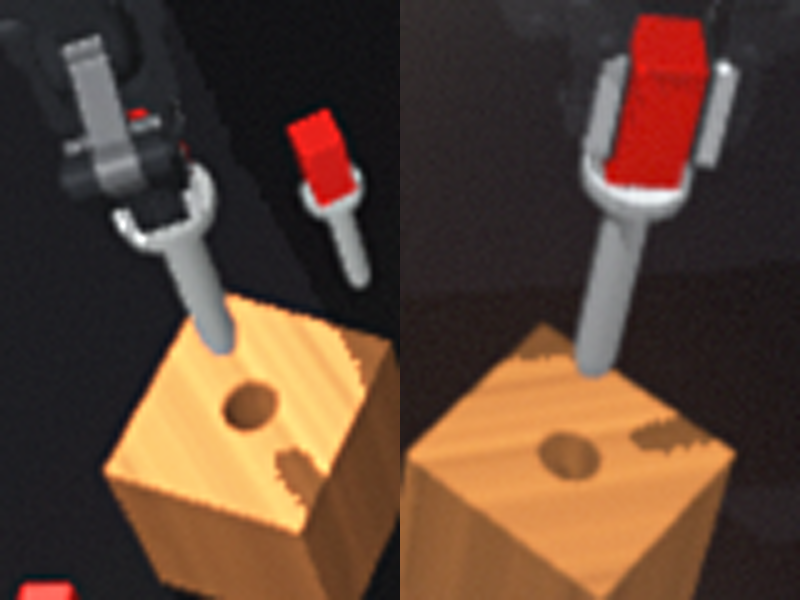

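The pin is held upright, with its tip at about (218,348) in the left panel and (593,368) in the right one. I'll triangulate the tip and collar for the in-hand offset and tilt, and re-measure the upper hole the same way from the push-time pictures.

Run:
```python
from h import *
np.set_printoptions(precision=4,suppress=True)
S=lambda p:un(p,5,(148,297));D=lambda p:un((p[0]-400,p[1]),5,(390,279))
tip=tri(S((217,343)),D((593,366)));print("tip",tip)
print("tip atz .128",atz("scene",S((217,343)),.128),atz("side",D((593,366)),.128))
print("collar",tri(S((168,210)),D((637,185))))
print("standhole",atz("scene",S((250,406)),.085),atz("side",D((570,456)),.085))
# refine hole in upper ear from image 1/2 (robot out of the way): dark blob
S=lambda p:un(p,5,(250,200));D=lambda p:un(p,5,(240,190))
for n,f,p in(("scene","pics/scene2.png",S((163,269))),("side","pics/side2.png",D((350,347)))):
    g=cv2.cvtColor(cv2.imread(f),cv2.COLOR_BGR2GRAY);x,y=np.round(p).astype(int)
    w=g[y-5:y+6,x-6:x+7];print(n,(x,y));print(w)
```

```text
tip [ 0.5407 -0.3701  0.1304]
tip atz .128 [ 0.5392 -0.369 ] [ 0.5422 -0.3693]
collar [ 0.5417 -0.3696  0.2076]
standhole [ 0.5409 -0.3676] [ 0.5414 -0.369 ]
scene (np.int64(282), np.int64(253))
[[255 255 255 255 255 255 255 255 255 255 255 255 255]
 [255 255 255 255 255 255 255 255 255 255 255 255 255]
 [255 255 255 255 255 255 255 255 255 255 255 255 255]
 [255 255 255 255 255 255 252 250 253 255 255 255 255]
 [255 255 255 255 240 209 207 202 203 230 255 255 255]
 [255 255 255 247 173 178 188 188 181 177 242 255 255]
 [255 255 255 231 155 172 186 184 197 181 246 255 255]
 [255 255 255 255 196 149 214 253 216 237 255 255 255]
 [255 255 255 255 255 251 255 255 254 255 255 255 255]
 [255 255 255 255 255 255 255 255 255 255 255 255 255]
 [255 255 255 255 255 255 255 255 255 255 255 255 255]]
side (np.int64(310), np.int64(259))
[[252 253 252 252 253 253 253 252 252 252 252 252 252]
 [252 252 252 252 253 253 253 253 253 252 252 252 252]
 [252 253 253 252 253 251 252 253 254 253 252 252 252]
 [253 253 249 232 222 216 222 231 246 251 252 252 252]
 [253 253 226 182 167 167 172 188 209 233 251 252 252]
 [253 252 194 159 161 163 163 169 186 213 248 252 252]
 [253 252 215 167 167 168 168 172 190 221 250 252 252]
 [253 253 249 230 214 206 178 201 229 250 253 252 252]
 [253 253 253 252 251 250 245 248 252 254 253 253 252]
 [252 253 253 253 253 254 253 253 253 253 253 253 252]
 [252 252 253 253 253 253 253 252 253 253 253 253 252]]
```

Call:
apply_moves([
  [[27.7,-24.8,0],[0,0,0],1],
  [[27.7,-24.8,0],[0,0,0],1],
  [[27.7,-24.8,0],[0,0,0],1],
  [[27.7,-24.8,0],[0,0,0],1],
  [[27.7,-24.8,0],[0,0,0],1],
  [[27.7,-24.8,0],[0,0,0],1],
  [[27.7,-24.8,0],[0,0,0],1],
  [[28,-24.8,0],[0,0,0],1],
  [[0,0,0],[0,0,0],1],
  [[0,0,0],[0,0,0],1],
])

```text
time: 8.7
eef_pos: [0.5217, -0.0688, 0.2244]
tool_rot: [0.897, 0.442, -0.001, -0.001]
contact_force: [-0.1, -0.6, -1.3]
opening: 0.0191
gripper_force: 49.8
```

Call:
apply_moves([
  [[0,0,7],[0,0,0],1],
  [[0,0,7],[0,0,0],1],
  [[0,0,0],[0,0,0],1],
  [[0,0,0],[0,0,0],1],
])

```text
time: 9.03
eef_pos: [0.5215, -0.0737, 0.2103]
tool_rot: [0.899, 0.438, -0.001, -0.0]
contact_force: [-0.2, 1.2, -1.4]
opening: 0.0192
gripper_force: 49.8
```

Run:
```python
from h import *
from station import telemetry
np.set_printoptions(precision=4,suppress=True)
s=telemetry.read_state();print(s["eef_pos"],s["tool_rot"],s["contact_force"])
a=cams.get_image("scene");b=cams.get_image("side")
cv2.imwrite("pics/scene3.png",a);cv2.imwrite("pics/side3.png",b)
f=lambda im,x,y:cv2.resize(im[y-37:y+38,x-25:x+25],(400,600),interpolation=cv2.INTER_CUBIC)
cv2.imwrite("pics/hover.png",np.hstack([f(a,282,243),f(b,310,249)]))
```

```text
[ 0.5215 -0.0737  0.2103] [ 0.8989  0.4381 -0.001  -0.0003] [-0.2001  1.1573 -1.3919]
```

View pics/hover.png

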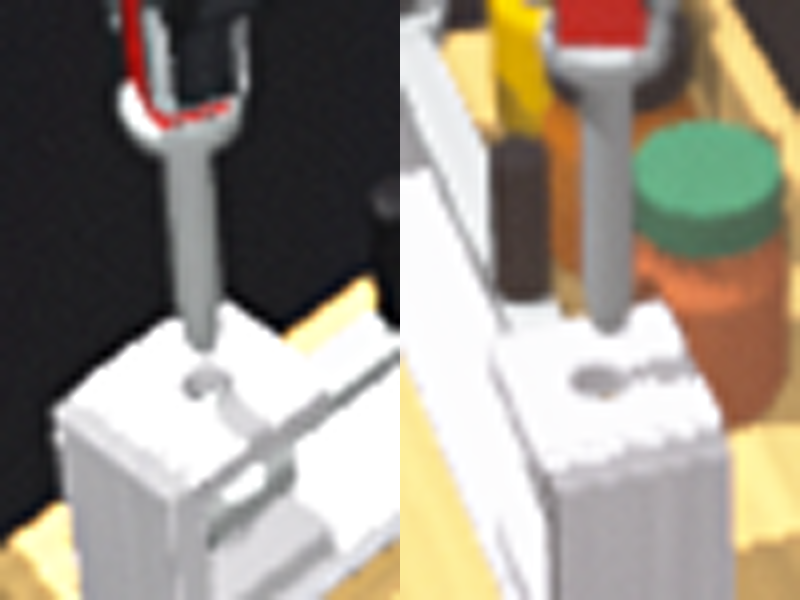

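The tip hovers over the hole: tip at (203,347) left and (612,330) right, mouth at (207,385) left and (600,380) right.

Run:
```python
from h import *
from station import telemetry
np.set_printoptions(precision=4,suppress=True)
S=lambda p:un(p,8,(257,206));D=lambda p:un((p[0]-400,p[1]),8,(285,212))
t=tri(S((203,345)),D((612,327)));h=tri(S((207,385)),D((599,380)))
print(t,h,[atz("scene",S((207,385)),.098),atz("side",D((599,380)),.098)],[atz("scene",S((203,345)),.1155),atz("side",D((612,327)),.1155)])
d=(h-t)[:2];print(d*1e3,"tool x,y mm",d@[.614,.789]*1e3,d@[.789,-.614]*1e3)
s=telemetry.read_state();print(s["time"],s["eef_pos"])
```

```text
[ 0.5221 -0.0753  0.1158] [ 0.5203 -0.0724  0.0976] [array([ 0.5204, -0.0726]), array([ 0.52  , -0.0729])] [array([ 0.5217, -0.0745]), array([ 0.5222, -0.0758])]
[-1.874   2.9124] tool x,y mm 1.1473037437717206 -3.2667906352214446
9.1333 [ 0.5222 -0.0731  0.211 ]
```

Call:
apply_moves([
  [[0,0,0],[0,0,0],1],
  [[0,0,0],[0,0,0],1],
  [[0,0,0],[0,0,0],1],
])

```text
time: 9.38
eef_pos: [0.5224, -0.0724, 0.2115]
tool_rot: [0.898, 0.439, 0.0, 0.0]
contact_force: [-0.0, -0.0, -1.1]
opening: 0.0192
gripper_force: 49.8
```

Call:
apply_moves([
  [[0,-2.2,5],[0,0,0],1],
  [[0,0,5],[0,0,0],1],
  [[0,0,4],[0,0,0],1],
  [[0,0,0],[0,0,0],1],
  [[0,0,0],[0,0,0],1],
  [[0,0,0],[0,0,0],1],
])

```text
time: 9.88
eef_pos: [0.5206, -0.0709, 0.1972]
tool_rot: [0.898, 0.439, 0.0, 0.0]
contact_force: [0.1, 0.1, -1.5]
opening: 0.0189
gripper_force: 49.8
```

Call:
apply_moves([
  [[0,0,1.5],[0,0,0],1],
  [[0,0,1.5],[0,0,0],1],
  [[0,0,1.5],[0,0,0],1],
  [[0,0,1.5],[0,0,0],1],
  [[0,0,0],[0,0,0],1],
  [[0,0,0],[0,0,0],1],
])

```text
time: 10.38
eef_pos: [0.5205, -0.0709, 0.1912]
tool_rot: [0.898, 0.439, -0.0, -0.0]
contact_force: [0.3, 0.0, -1.1]
opening: 0.0193
gripper_force: 49.8
```

Call:
apply_moves([
  [[0,0,1.5],[0,0,0],1],
  [[0,0,1.5],[0,0,0],1],
  [[0,0,0],[0,0,0],1],
])

```text
time: 10.63
eef_pos: [0.5204, -0.0709, 0.1881]
tool_rot: [0.898, 0.439, -0.0, -0.0]
contact_force: [-0.6, -0.9, -1.4]
opening: 0.0193
gripper_force: 49.8
```

Call:
apply_moves([
  [[0,0,1.5],[0,0,0],1],
  [[0,0,1.5],[0,0,0],1],
  [[0,0,0],[0,0,0],1],
])

```text
time: 10.88
eef_pos: [0.5203, -0.0709, 0.185]
tool_rot: [0.898, 0.439, -0.0, -0.0]
contact_force: [0.3, 1.1, -0.9]
opening: 0.0195
gripper_force: 49.8
```

Call:
apply_moves([
  [[0,0,2],[0,0,0],1],
  [[0,0,2],[0,0,0],1],
  [[0,0,0],[0,0,0],1],
])

```text
time: 11.13
eef_pos: [0.5203, -0.0709, 0.1809]
tool_rot: [0.898, 0.439, -0.0, -0.0]
contact_force: [-0.1, -0.2, -0.4]
opening: 0.0194
gripper_force: 49.8
```

Call:
apply_moves([
  [[0,0,2],[0,0,0],1],
  [[0,0,2],[0,0,0],1],
  [[0,0,0],[0,0,0],1],
])

```text
time: 11.38
eef_pos: [0.5203, -0.0709, 0.1769]
tool_rot: [0.898, 0.439, -0.0, -0.0]
contact_force: [0.5, -0.3, -0.7]
opening: 0.0196
gripper_force: 49.8
```

Call:
apply_moves([
  [[0,0,2],[0,0,0],1],
  [[0,0,2],[0,0,0],1],
  [[0,0,0],[0,0,0],1],
])

```text
time: 11.63
eef_pos: [0.5203, -0.0709, 0.1729]
tool_rot: [0.898, 0.439, -0.0, -0.0]
contact_force: [-0.3, 0.8, -2.0]
opening: 0.0191
gripper_force: 49.8
```

Call:
apply_moves([
  [[0,0,2],[0,0,0],1],
  [[0,0,2],[0,0,0],1],
  [[0,0,2],[0,0,0],1],
  [[0,0,0],[0,0,0],1],
])

```text
time: 11.97
eef_pos: [0.5203, -0.0709, 0.1669]
tool_rot: [0.898, 0.439, -0.0, -0.0]
contact_force: [-0.7, -0.3, -1.1]
opening: 0.0193
gripper_force: 49.8
```

Call:
apply_moves([
  [[0,0,1.5],[0,0,0],1],
  [[0,0,1.5],[0,0,0],1],
  [[0,0,1.5],[0,0,0],1],
  [[0,0,0],[0,0,0],1],
])

```text
time: 12.3
eef_pos: [0.5204, -0.0709, 0.1625]
tool_rot: [0.898, 0.439, -0.0, -0.0]
contact_force: [-0.5, 0.2, -1.4]
opening: 0.0193
gripper_force: 49.8
```

Call:
apply_moves([
  [[0,0,1.5],[0,0,0],1],
  [[0,0,1.5],[0,0,0],1],
  [[0,0,1.5],[0,0,0],1],
  [[0,0,0],[0,0,0],1],
])

```text
time: 12.63
eef_pos: [0.5204, -0.0709, 0.158]
tool_rot: [0.898, 0.439, -0.0, -0.0]
contact_force: [-0.0, 0.0, -0.2]
opening: 0.0193
gripper_force: 49.8
```

Tip is at about 62 mm, inside the bar's eye. I'll continue down.

Call:
apply_moves([
  [[0,0,2],[0,0,0],1],
  [[0,0,2],[0,0,0],1],
  [[0,0,2],[0,0,0],1],
  [[0,0,0],[0,0,0],1],
])

```text
time: 12.97
eef_pos: [0.5202, -0.0708, 0.1518]
tool_rot: [0.898, 0.439, -0.0, -0.0]
contact_force: [0.2, -0.2, -0.9]
opening: 0.0194
gripper_force: 49.8
```

Call:
apply_moves([
  [[0,0,1.5],[0,0,0],1],
  [[0,0,1.5],[0,0,0],1],
  [[0,0,1.5],[0,0,0],1],
  [[0,0,0],[0,0,0],1],
])

```text
time: 13.3
eef_pos: [0.5204, -0.0708, 0.1475]
tool_rot: [0.898, 0.439, -0.0, -0.0]
contact_force: [-0.8, 0.2, -1.8]
opening: 0.0192
gripper_force: 49.8
```

Call:
apply_moves([
  [[0,0,1.5],[0,0,0],1],
  [[0,0,1.5],[0,0,0],1],
  [[0,0,0],[0,0,0],1],
])

```text
time: 13.55
eef_pos: [0.5208, -0.0705, 0.1446]
tool_rot: [0.898, 0.439, 0.0, -0.0]
contact_force: [1.1, -0.2, -1.8]
opening: 0.0195
gripper_force: 49.8
```

Call:
apply_moves([
  [[0,0,1.5],[0,0,0],1],
  [[0,0,1.5],[0,0,0],1],
  [[0,0,0],[0,0,0],1],
])

```text
time: 13.8
eef_pos: [0.5209, -0.0706, 0.1417]
tool_rot: [0.898, 0.439, 0.0, -0.0]
contact_force: [1.4, 1.5, -1.7]
opening: 0.0198
gripper_force: 49.8
```

Call:
apply_moves([
  [[0,0,1.5],[0,0,0],1],
  [[0,0,1.5],[0,0,0],1],
  [[0,0,0],[0,0,0],1],
])

```text
time: 14.05
eef_pos: [0.5208, -0.0706, 0.1386]
tool_rot: [0.898, 0.439, 0.0, -0.0]
contact_force: [0.6, 2.3, -0.9]
opening: 0.0195
gripper_force: 50.0
```

Call:
apply_moves([
  [[0,0,1.5],[0,0,0],1],
  [[0,0,1.5],[0,0,0],1],
  [[0,0,0],[0,0,0],1],
])

```text
time: 14.3
eef_pos: [0.5208, -0.0706, 0.1356]
tool_rot: [0.898, 0.439, 0.0, -0.0]
contact_force: [1.1, 1.4, -1.1]
opening: 0.0192
gripper_force: 50.0
```

Call:
apply_moves([
  [[0,0,1.5],[0,0,0],1],
  [[0,0,1.5],[0,0,0],1],
  [[0,0,0],[0,0,0],1],
])

```text
time: 14.55
eef_pos: [0.5208, -0.0707, 0.1325]
tool_rot: [0.898, 0.439, 0.0, -0.0]
contact_force: [1.4, 2.7, -2.0]
opening: 0.0192
gripper_force: 49.7
```

Call:
apply_moves([
  [[0,0,2],[0,0,0],1],
  [[0,0,2],[0,0,0],1],
  [[0,0,2],[0,0,0],1],
  [[0,0,0],[0,0,0],1],
])

```text
time: 14.88
eef_pos: [0.5205, -0.0707, 0.1263]
tool_rot: [0.898, 0.439, -0.0, -0.0]
contact_force: [1.7, 3.3, -2.4]
opening: 0.0198
gripper_force: 49.6
```

Call:
apply_moves([
  [[0,0,2],[0,0,0],1],
  [[0,0,2],[0,0,0],1],
  [[0,0,2],[0,0,0],1],
  [[0,0,0],[0,0,0],1],
])

```text
time: 15.22
eef_pos: [0.5203, -0.0707, 0.1203]
tool_rot: [0.898, 0.439, -0.0, -0.0]
contact_force: [1.4, 3.5, -1.8]
opening: 0.0193
gripper_force: 49.6
```

Call:
apply_moves([
  [[0,0,1.5],[0,0,0],1],
  [[0,0,1.5],[0,0,0],1],
  [[0,0,0],[0,0,0],1],
])

```text
time: 15.47
eef_pos: [0.5204, -0.0708, 0.1174]
tool_rot: [0.898, 0.439, -0.0, -0.0]
contact_force: [1.8, 4.3, -2.4]
opening: 0.0195
gripper_force: 49.7
```

Call:
apply_moves([
  [[0,0,1.5],[0,0,0],1],
  [[0,0,0],[0,0,0],1],
])

```text
time: 15.63
eef_pos: [0.5205, -0.0708, 0.116]
tool_rot: [0.898, 0.439, -0.0, -0.0]
contact_force: [1.9, 3.6, -3.5]
opening: 0.0197
gripper_force: 49.7
```

Call:
apply_moves([
  [[0,0,1],[0,0,0],1],
  [[0,0,0],[0,0,0],1],
])

```text
time: 15.8
eef_pos: [0.5205, -0.0708, 0.1152]
tool_rot: [0.898, 0.439, 0.0, -0.0]
contact_force: [0.8, 4.0, -1.3]
opening: 0.0195
gripper_force: 49.8
```

Call:
apply_moves([
  [[0,0,1],[0,0,0],1],
  [[0,0,0],[0,0,0],1],
])

```text
time: 15.97
eef_pos: [0.5206, -0.0708, 0.1141]
tool_rot: [0.898, 0.439, 0.0, -0.0]
contact_force: [2.2, 3.4, -4.3]
opening: 0.0197
gripper_force: 49.6
```

Call:
apply_moves([
  [[0,0,1],[0,0,0],1],
  [[0,0,0],[0,0,0],1],
])

```text
time: 16.13
eef_pos: [0.5206, -0.0708, 0.114]
tool_rot: [0.898, 0.439, 0.0, 0.0]
contact_force: [-0.7, 4.2, 5.6]
opening: 0.0194
gripper_force: 50.9
```

Call:
apply_moves([
  [[0,0,0.7],[0,0,0],1],
  [[0,0,0],[0,0,0],1],
  [[0,0,0],[0,0,0],1],
])

```text
time: 16.38
eef_pos: [0.5206, -0.0708, 0.1139]
tool_rot: [0.898, 0.439, 0.0, 0.0]
contact_force: [-0.9, 4.3, 11.7]
opening: 0.0197
gripper_force: 51.8
```

Call:
apply_moves([
  [[0,0,-1],[0,0,0],1],
  [[0,0,0],[0,0,0],0.4],
  [[0,0,0],[0,0,0],0.2],
  [[0,0,0],[0,0,0],0],
  [[0,0,0],[0,0,0],-0.2],
  [[0,0,0],[0,0,0],-0.2],
  [[0,0,0],[0,0,0],-0.2],
])

```text
time: 16.97
eef_pos: [0.5203, -0.0713, 0.1135]
tool_rot: [0.898, 0.439, -0.0, 0.0]
contact_force: [-0.5, 0.1, -0.4]
opening: 0.0514
gripper_force: 0.0
```

Call:
apply_moves([
  [[0,0,-10],[0,0,0],-0.2],
  [[0,0,-20],[0,0,0],-0.2],
  [[0,0,-30],[0,0,0],-0.2],
  [[0,0,-30],[0,0,0],-0.2],
  [[-30,0,-20],[0,0,0],-0.2],
  [[-35,20,0],[0,0,0],-0.2],
  [[-35,20,0],[0,0,0],-0.2],
  [[-35,20,0],[0,0,0],-0.2],
  [[0,0,0],[0,0,0],-0.2],
  [[0,0,0],[0,0,0],-0.2],
])

```text
time: 17.8
eef_pos: [0.4837, -0.2178, 0.2243]
tool_rot: [0.9, 0.436, -0.0, 0.001]
contact_force: [0.5, 0.4, 0.2]
opening: 0.0514
gripper_force: 0.0
```

Run:
```python
from h import *
from station import telemetry
np.set_printoptions(precision=4,suppress=True)
s=telemetry.read_state();print(s["eef_pos"],s["contact_force"])
# red handle blob near bracket: back-project, compare with ideal home handle (z .104..150) 
for n in("scene","side"):
    im=cams.get_image(n);cv2.imwrite(f"pics/{n}4.png",im)
    h=cv2.cvtColor(im,cv2.COLOR_BGR2HSV);m=((h[...,1]>170)&(h[...,2]>80)&((h[...,0]<6)|(h[...,0]>174))).astype(np.uint8)
    k,l,st,c=cv2.connectedComponentsWithStats(m)
    pr=lambda z:(lambda p:p[:2]/p[2])(P(n)@[.5203,-.0725,z,1])
    print(n,"expect centre",pr(.127),"top",pr(.150),[(st[i],c[i]) for i in range(1,k) if st[i,4]>30 and np.hypot(*(c[i]-pr(.127)))<25])
```

```text
[ 0.4837 -0.2178  0.2243] [0.4788 0.3869 0.1756]
scene expect centre [281.5314 243.8855] top [280.8015 235.8227] [(array([275, 231,  14,  24, 257], dtype=int32), array([282.1829, 241.8016]))]
side expect centre [309.1735 247.0974] top [308.9532 237.3869] [(array([303, 234,  11,  24, 174], dtype=int32), array([307.5575, 246.0517]))]
```

The red handle's blob lies within 2 px of the predicted seated position in both cameras. The TCP rise from grasp to seating (12.8 mm) puts the tip at 18 mm, which is fully home.

```bash
python3 -c "
from station import hand_in
print(hand_in())"
```

```text
the job is handed in; nothing more can be done
None
```

The bar is shut against its stop, and the locking pin is seated through both ears and the bar's eye and released. Forces read after each move stayed under 13 N, no contact with the jars or mug was seen, and the job was handed in at about 18 s with no verdict returned.

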